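# Close the vents on the pantry containers in order

### The job

Close the white vent plugs on the pantry containers by pressing each one down lightly with a fingertip until it is in: first the one on the glass jar, then the one on the blue lid nearest the garlic press, and last the one on the other blue lid. Go gently and keep to that order; do not lift, shift or tip the containers, and leave everything else on the grey tiers where it is.

Things in the scene. Friction and masses are not known exactly. Their poses are not given: they have to be found in the camera images.
- jar: small closed glass jar with a steel lid, loose, 0.2 to 0.36 kg, 66 mm across, lid top 82 mm above the origin (centre of the underside); z is up. Stands on the high grey tier, beside the onion keeper, in either order.
- jar_plug_top (a point): white round vent plug, 28 mm across, in the middle of the jar's steel lid; this point is the centre of its flat top, on the vertical axis of the container. Open, it stands 16 mm proud of the lid. Its top is a soft rubber cap that gives about 1 mm for each 3 N (at most 5 mm) and springs back.
- jar_plug (a joint): how far the vent plug of the jar is pushed down, in m: 0 is open (16 mm proud of the lid), 0.009 is fully in, at its stop (7 mm proud); it starts between 0 and 0.001. It slides straight down, needs 3 N to start and 5.5 N when nearly in, and stays wherever it is left; its soft cap squashes 1 to 2 mm meanwhile, which does not count here.
- press_tub: clear plastic tub closed with a blue lid, loose, 0.2 to 0.35 kg. Lid 100 mm across, its top 50 mm above the origin (centre of the underside); z is up. Stands on the low grey tier next to its twin. This is the one with the garlic press lying in front of it, on the robot's side; it may be the left or the right one.
- press_tub_plug_top (a point): white round vent plug, 28 mm across, in the middle of the blue lid with the garlic press in front of it; this point is the centre of its flat top, on the vertical axis of the container. Open, it stands 16 mm proud of the lid. Its top is a soft rubber cap that gives about 1 mm for each 3 N (at most 5 mm) and springs back.
- press_tub_plug (a joint): how far the vent plug of the tub with the garlic press in front of it is pushed down, in m: 0 is open (16 mm proud of the lid), 0.009 is fully in, at its stop (7 mm proud); it starts between 0 and 0.001. It slides straight down, needs 3 N to start and 5.5 N when nearly in, and stays wherever it is left; its soft cap squashes 1 to 2 mm meanwhile, which does not count here.
- other_tub: clear plastic tub closed with a blue lid, loose, 0.2 to 0.35 kg. Lid 100 mm across, its top 50 mm above the origin (centre of the underside); z is up. Stands on the low grey tier next to its twin. This is the one without the garlic press in front of it.
- other_tub_plug_top (a point): white round vent plug, 28 mm across, in the middle of the other blue lid; this point is the centre of its flat top, on the vertical axis of the container. Open, it stands 16 mm proud of the lid. Its top is a soft rubber cap that gives about 1 mm for each 3 N (at most 5 mm) and springs back.
- other_tub_plug (a joint): how far the vent plug of the other tub is pushed down, in m: 0 is open (16 mm proud of the lid), 0.009 is fully in, at its stop (7 mm proud); it starts between 0 and 0.001. It slides straight down, needs 3 N to start and 5.5 N when nearly in, and stays wherever it is left; its soft cap squashes 1 to 2 mm meanwhile, which does not count here.
- onion_keeper: empty red plastic onion-shaped keeper, loose, light, 101 mm across and 100 mm tall, on the high tier; leave alone. Origin at the centre of the underside, z up.
- garlic_press: stainless steel garlic press lying flat, loose, 153 mm long, 54 mm wide, 24 mm high, on the low tier in front (robot side) of one tub, its long side (x axis) pointing at that tub; leave alone. Origin at the middle of the underside, z up.
- tuna_can: flat tin with a yellow band, loose, 80 mm across, 36 mm tall, on the high tier nearest the robot; leave alone. Origin at the centre of the underside, z up.
- low_tier: fixed grey plastic stacking tier, 290 mm deep (x) by 270 mm wide (y), top 60 mm above the origin (on the cupboard floor below its centre). Carries the two tubs and the garlic press. It may stand left or right.
- high_tier: two of the same grey tiers stacked, fixed, 290 by 270 mm, upper top 120 mm above the origin (on the cupboard floor below its centre). Carries the jar, the onion keeper and the tin. It may stand left or right.
Not all that is in view belongs to the job. Leave any green or pink look-alike of the press_tub alone.

How it is judged:
By the outcome, as a careful person would: the job done as asked, in the order asked, and still so for the second after the job is handed in, with the robot touching nothing.
It also fails if it takes over 53 s, if anything falls off the work surface, if the arm or the gripper's body presses on something with over 40 N, if the wrist force passes 120 N, or if a joint passes its speed limit or range.

### The arm

A 6-joint arm with a two-finger parallel gripper is mounted at the origin on the work surface. World frame = base frame: x ahead of the robot, y to its left, z up, the work surface at z = 0. Lengths are in m, angles in rad, forces in N, time in s.
With the tool pointing down it reaches from about 0.225 to 0.875 m from the base axis. Payload 3.4 kg.
Tool frame: the origin (TCP) lies midway between the tips of the shut fingers; the grasp point (between the pads) lies 19 mm behind it; z points along the fingers, y is the line along which they close (so a half turn about z gives the same grasp; the last joint's range is limited). The gripper opens to 85 mm and grips with 20 to 120 N. Pads are 22 mm wide; open, the fingers measure 114 mm over their backs; the gripper's body (76 mm by 85 mm) begins 54 mm behind the grasp point. The pads swing forward as they close: fully open they stand 13 mm farther back than shut.
Start: joints at [-1.396, 0.276, 1.505, -0, 1.361, -0.121], TCP at [0.168, -0.55, 0.231] pointing down, gripper open.
Joint ranges: [-2.89, 2.89], [-0.75, 2.08], [0.22, 2.7], [-1.18, 4.32], [0.11, 2.71], [-2.7, 2.7]. Speed limits (rad/s): [2.57, 2.57, 3.14, 3.14, 3.14, 3.14].

### API

Orientations are given as a unit quaternion [w, x, y, z].
In Python, from rig import * gives the robot as it stands.
- The arm moves only by the tool apply_moves, never from a script. Its argument "steps" is one flat list of numbers, 4 for each row, row after row: the shift along the world's x, y, z in cm, then the turn about the world's z in degrees. A call has 1 to 8 rows; each row is the pose to reach, as a shift and turn from the pose commanded when the call began; what a row does not reach only later rows make up. A row lasts 1/12 s, in which the tool goes at most 41.7 mm and 7.16 degrees, less where a joint would pass 70% of its speed; a pose out of reach is approached as far as the arm can. A call with a gripper value outside its range is refused whole. "jaw" is the closure in counts, from 0 (fully open) to 255 (shut), set as the call begins (left out, the last holds). The fingers move at their own pace and stop on an object; "newtons" is the grip in N (left out, the last holds). Time passes only in rows, so rows that repeat a pose let the fingers close. It gives the time, the measured TCP pose, the force, the opening and the grip force at its end, in the units of the state.
- get_state(): the state, without advancing time (a new reading comes with each control period).
- get_image(name): name is "scene" or "top" or "wrist"; returns the picture (480x640x3 uint8, red, green, blue); there is no depth.
- calibration(name): a dict with "fx", "fy", "cx", "cy" (pixels), "xyz" and "rotation" of the camera in the world. Camera axes: x right, y up, looking along -z (the intrinsics and any distortion apply to the point x, -y, -z); pixel columns grow to the right and rows downward; lengths in m; the calibration is good to about 2 mm. A picture is of the moment at which its call begins: read the wrist's pose just before it. calibration takes no time and is no camera call; for the wrist camera it gives the pose at the moment of the call.
- sign_off(): hands the job in; it is judged then, once.
The state is a dict: "clock": time; "qpos": joint angles; "qd": joint speeds; "effort": joint torques, N m; "position": TCP position; "ee_rot": TCP orientation; "contact_force": force on the tool from outside, world axes, zero at the start; "moment": the same for the moment, N m; "width": finger opening in m; "gripper_force": force on a finger pad.
Only numpy, scipy, OpenCV 4.12 (cv2) and the standard library are available. Lean on these libraries where they do the work, as an engineer would, in place of code of your own. Each camera call takes 0.05 s, during which the arm holds its last target. There are 200 camera calls.

## Working session

There is one attempt and no reset: what is moved stays moved. The work goes in short steps, Python scripts to look and compute and a tool call to move; the robot and the scene stay as the last step left them, time stands still between calls to the robot, and variables do not carry over. Pictures are saved under pics/ and viewed, at most 10 in all, crops included, and the job is handed in when it is done.

Besides the shell and the picture viewer there is one more tool, called as a command line: name --argument value ..., lists and objects as JSON in quotes. apply_moves: Moves the arm, as the interface text tells. Its arguments: {"type":"object","properties":{"steps":{"type":"array","items":{"type":"number"}},"jaw":{"type":"number"},"newtons":{"type":"number"}},"required":["steps"]}

```bash
mkdir -p pics
cat > h.py <<'E'
from rig import *
import numpy as np, cv2
def ray(c,u,v):
    d=np.array([(u-c["cx"])/c["fx"],-(v-c["cy"])/c["fy"],-1.0])
    R=np.array(c["rotation"]).reshape(3,3)
    return np.array(c["xyz"]),R@d
def onz(c,u,v,z):
    o,d=ray(c,u,v); return o+d*(z-o[2])/d[2]
def save(n,im): cv2.imwrite("pics/"+n,im[:,:,::-1])
E
python3 - <<'E'
from h import *
for n in("scene","top"):
    im=get_image(n); save(n+"1.png",im); np.save(n+".npy",im); c=calibration(n); print(n,c)
print(get_state())
E
```

```text
scene {'fx': 463.38934619347737, 'fy': 463.38934619347737, 'cx': 320.5833498608626, 'cy': 236.08821722560128, 'xyz': array([0.95605018, 0.33334734, 0.83711528]), 'rotation': array([0.46707767, 0.13427433, 0.25416853, 0.83618611])}
top {'fx': 556.0920771608536, 'fy': 556.0920771608536, 'cx': 306.5076461533714, 'cy': 233.55039280459272, 'xyz': array([0.50503921, 0.06631137, 1.32185029]), 'rotation': array([ 0.71537685,  0.01961452, -0.01159038, -0.6983673 ])}
{'clock': 0.1, 'qpos': array([-1.39596282e+00,  2.76551269e-01,  1.50601268e+00, -1.22613239e-05,
        1.36071950e+00, -1.20996447e-01]), 'qd': array([-0.00116588, -0.00181549, -0.00234909,  0.00046138, -0.00170938,
       -0.00172224]), 'effort': array([ 1.44798109e-03, -4.17699587e+01, -2.46403438e+01, -2.54835913e-04,
        5.87085349e-03,  4.07934081e-06]), 'position': array([ 0.1675406 , -0.54954925,  0.23051264]), 'ee_rot': array([-8.44932580e-04,  9.89079968e-01,  1.47377417e-01, -2.87468075e-05]), 'contact_force': array([ 0.22362263, -1.00936752,  0.13030523]), 'moment': array([-0.00180517,  0.00929768,  0.02028674]), 'gripper_force': 0.0, 'width': 0.08504431262159687}
```

View pics/scene1.png

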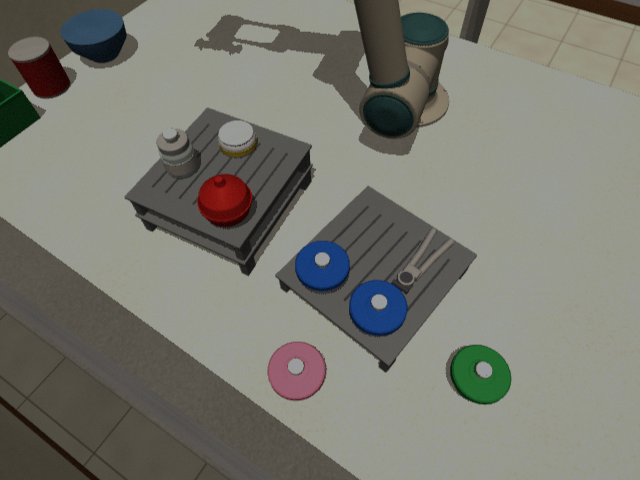

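View pics/top1.png

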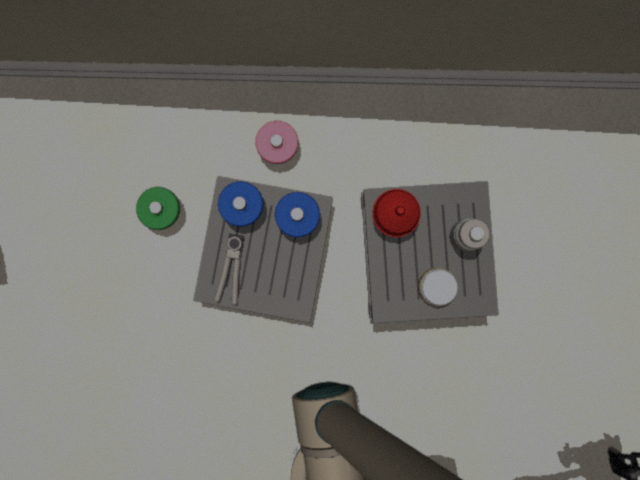

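Top view shows these candidates:
- **Blue lids:** (240,204) and (297,214). The garlic press at (232,265) lies on the robot side of (240,204), and its long axis points at that lid, so that one is press_tub. (297,214) is the other tub.
- **Look-alikes, to leave alone:** green (157,208) and pink (277,142).
- **Jar:** (472,235), with its plug at about (477,234). The white disc at (438,288) is the tuna can.

Next I'll measure the plugs and confirm the choice in a crop.

```bash
cat >> h.py <<'E'
from scipy.spatial.transform import Rotation
def ray(c,u,v):
    d=np.array([(u-c["cx"])/c["fx"],(-(v-c["cy"])/c["fy"]),-1.0])
    w,x,y,z=c["rotation"]
    return np.array(c["xyz"]),Rotation.from_quat([x,y,z,w]).apply(d)
def tri(c1,p1,c2,p2):
    o1,d1=ray(c1,*p1);o2,d2=ray(c2,*p2)
    s=np.linalg.lstsq(np.c_[d1,-d2],o2-o1,rcond=None)[0]
    a,b=o1+d1*s[0],o2+d2*s[1]; return (a+b)/2,np.linalg.norm(a-b)
def blob(im,u,v,r=12,off=45):
    s=im[v-r:v+r+1,u-r:u+r+1].astype(int); m=s.min(2)
    m=(m>max(m.max()-off,90)).astype(np.uint8)
    n,l,st,ce=cv2.connectedComponentsWithStats(m)
    k=1+np.argmax(st[1:,4]); return (ce[k][0]+u-r,ce[k][1]+v-r),st[k][2:5]
E
python3 - <<'E'
from h import *
t=np.load("top.npy");s=np.load("scene.npy");ct=calibration("top");cs=calibration("scene")
for n,a,b,z in(("jar",(477,234),(170,133),.218),("press",(240,204),(379,301),.126),("other",(297,214),(322,259),.126)):
    p,ap=blob(t,*a,r=9);q,aq=blob(s,*b,r=9)
    print(n,np.round(p,1),ap,np.round(q,1),aq,*tri(ct,p,cs,q),onz(ct,*p,z),onz(cs,*q,z))
A=cv2.resize(t[170:320,190:340],(400,400),interpolation=2);B=cv2.resize(t[170:320,360:510],(400,400),interpolation=2)
save("crop1.png",np.hstack([A,B]))
E
```

```text
jar [477.6 233.2] [ 19  19 297] [168.9 130.9] [ 19  19 261] [ 0.56201298 -0.25820931  0.22048695] 0.000942342632381643 [ 0.56246488 -0.25930635  0.218     ] [ 0.56017893 -0.26015443  0.218     ]
press [238.6 202.5] [ 12  12 116] [378.9 301.4] [ 16  14 178] [0.62146168 0.2298842  0.12197105] 0.001221689867139222 [0.62133524 0.22878449 0.126     ] [0.62305585 0.23100298 0.126     ]
other [296.6 213.5] [ 12  12 117] [321.6 258.7] [ 15  13 148] [0.6006262  0.10341852 0.12181889] 0.0007668579372173507 [0.60049244 0.10296317 0.126     ] [0.60250831 0.10508986 0.126     ]
```

View pics/crop1.png

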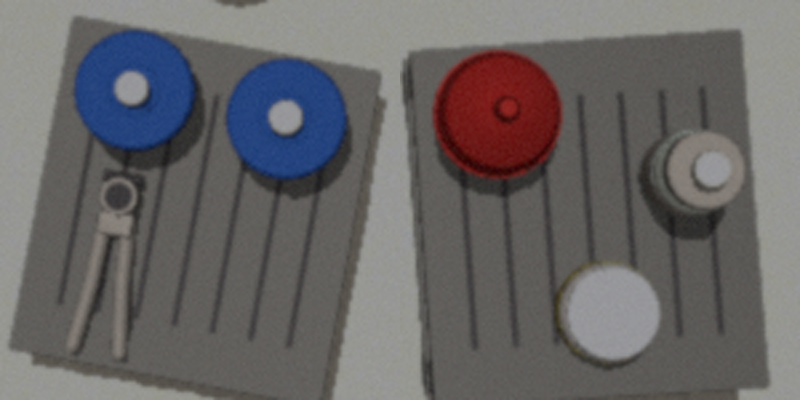

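The crop confirms it: the press at crop (118,195) lies directly in front of the left blue lid's plug at (132,88), and the jar plug is at (713,170). That puts the jar plug at about (0.5615, -0.2595), top at z 0.218.

apply_moves --steps '[2.8, 2.05, 0.5, 0, 5.6, 4.1, 1, 0, 8.4, 6.2, 1.5, 0, 11.2, 8.2, 2, 0, 14, 10.3, 2.5, 0, 16.8, 12.3, 3, 0, 19.6, 14.4, 3, 0, 22.4, 16.4, 3, 0]' --jaw 255

```text
clock: 0.77
position: [0.3927, -0.3847, 0.2614]
ee_rot: [0.0, 0.989, 0.147, 0.0]
contact_force: [0.6, 1.1, -0.1]
width: -0.0
gripper_force: 0.0
```

apply_moves --steps '[2.8, 2.05, 0, 0, 5.6, 4.1, 0, 0, 8.4, 6.2, 0, 0, 10, 7.6, 0, 0, 10, 7.6, 0, 0, 10, 7.6, 0, 0, 10, 7.6, 0, 0]'

```text
clock: 1.35
position: [0.4909, -0.3103, 0.2609]
ee_rot: [-0.0, 0.989, 0.147, -0.001]
contact_force: [0.2, -0.3, -0.4]
width: -0.0001
gripper_force: 0.0
```

Run:
```python
from h import *
st=get_state();c=calibration("wrist");im=get_image("wrist");save("w1.png",im);np.save("w1.npy",im)
print(st["clock"],st["position"],st["ee_rot"],st["contact_force"],st["width"],c)
```

```text
1.35 [ 0.49092447 -0.31032744  0.26090432] [-3.49594436e-05  9.89073488e-01  1.47421608e-01 -7.09879812e-04] [ 0.2374215  -0.3263544  -0.35383488] -0.00010634413195678999 {'fx': 376.32961238323236, 'fy': 376.32961238323236, 'cx': 320.69002052343626, 'cy': 241.1463615800054, 'xyz': array([ 0.57298797, -0.28609461,  0.40322437]), 'rotation': array([ 0.79265507, -0.1331855 ,  0.09897603, -0.58665433])}
```

View pics/w1.png

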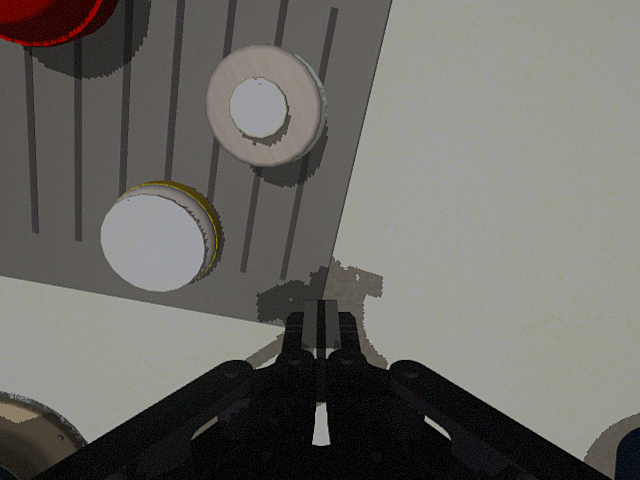

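The wrist view shows the jar plug at about (259,107) on the steel lid. The tin is at (153,243) and the fingertips at about (320,305).

Run:
```python
from h import *
im=np.load("w1.npy");c=calibration("wrist")
m=((im.min(2)>170)|((im.min(2)>150)&(np.ptp(im.astype(int),axis=2)<14))).astype(np.uint8)[65:150,215:305]
n,l,st,ce=cv2.connectedComponentsWithStats(m);k=1+np.argmax(st[1:,4]);p=ce[k]+[215,65]
print(p,st[k]); print(onz(c,*p,.218),onz(c,259,107.5,.218)); print(st[k][2]/c["fx"]*(c["xyz"][2]-.218))
```

```text
[257.31907146 106.5471097 ] [  16   14   53   57 2197]
[ 0.56598128 -0.25774481  0.218     ] [ 0.56580331 -0.25859084  0.218     ]
0.0261100167944946
```

Wrist and top views agree to within 5 mm, so I'll use (0.564, -0.259). I'll move above it, then down to contact.

apply_moves --steps '[2.4, 1.7, 0, 0, 4.8, 3.4, 0, 0, 7.2, 5.1, -0.5, 0, 7.2, 5.1, -1.5, 0, 7.2, 5.1, -2.5, 0, 7.2, 5.1, -3.3, 0, 7.2, 5.1, -3.3, 0, 7.2, 5.1, -3.3, 0]'

```text
clock: 2.07
position: [0.5622, -0.2599, 0.2276]
ee_rot: [-0.0, 0.989, 0.146, -0.001]
contact_force: [0.5, -0.7, -0.3]
width: -0.0002
gripper_force: 0.0
```

apply_moves --steps '[0, 0, -0.2, 0, 0, 0, -0.4, 0, 0, 0, -0.6, 0, 0, 0, -0.8, 0, 0, 0, -1, 0, 0, 0, -1.2, 0, 0, 0, -1.2, 0]'

```text
clock: 2.65
position: [0.5636, -0.2591, 0.2164]
ee_rot: [0.0, 0.989, 0.147, 0.0]
contact_force: [-1.3, 0.4, 3.4]
width: 0.0002
gripper_force: 1.2
```

apply_moves --steps '[0, 0, -0.15, 0, 0, 0, -0.3, 0, 0, 0, -0.45, 0, 0, 0, -0.6, 0, 0, 0, -0.7, 0, 0, 0, -0.7, 0, 0, 0, -0.7, 0]'

```text
clock: 3.23
position: [0.5637, -0.2591, 0.2095]
ee_rot: [0.0, 0.989, 0.147, 0.0]
contact_force: [-0.4, 0.9, 4.8]
width: -0.0001
gripper_force: 2.2
```

```bash
python3 -c "
from h import *
s=get_state();print(s['position'],s['contact_force'],s['moment'])"
```

```text
[ 0.56366333 -0.25913923  0.20947533] [-0.36215256  0.94922099  4.83470963] [0.04877079 0.15536593 0.0271887 ]
```

apply_moves --steps '[0, 0, -0.1, 0, 0, 0, -0.2, 0, 0, 0, -0.25, 0, 0, 0, -0.25, 0, 0, 0, -0.25, 0]'

```text
clock: 3.65
position: [0.5636, -0.2591, 0.2072]
ee_rot: [0.0, 0.989, 0.147, 0.0]
contact_force: [-1.3, 0.4, 5.5]
width: 0.0001
gripper_force: 2.8
```

apply_moves --steps '[0, 0, -0.05, 0, 0, 0, -0.1, 0, 0, 0, -0.1, 0, 0, 0, -0.1, 0]'

```text
clock: 3.98
position: [0.5637, -0.2591, 0.2066]
ee_rot: [0.0, 0.989, 0.147, 0.0]
contact_force: [-2.2, 0.2, 6.4]
width: -0.0002
gripper_force: 3.7
```

apply_moves --steps '[0, 0, -0.05, 0, 0, 0, -0.1, 0, 0, 0, -0.1, 0, 0, 0, -0.1, 0]'

```text
clock: 4.32
position: [0.5637, -0.2592, 0.206]
ee_rot: [0.0, 0.989, 0.147, 0.0]
contact_force: [-2.9, 0.7, 8.8]
width: 0.0001
gripper_force: 4.5
```

Force is now climbing at the cap's stiffness and the height matches the stop, so the jar plug is in. I'll lift straight up, then cross high over the onion keeper.

apply_moves --steps '[0, 0, 0.7, 0, 0, 0, 1.5, 0, 0, 0, 3, 0, 0, 0, 5, 0, 0, 0, 7, 0, 0, 1, 7, 0, 0, 4, 7, 0, 0, 7.5, 7, 0]'

```text
clock: 4.98
position: [0.5636, -0.1844, 0.2739]
ee_rot: [-0.0, 0.989, 0.146, -0.0]
contact_force: [0.0, 0.5, -1.1]
width: 0.0002
gripper_force: 0.0
```

apply_moves --steps '[0, 4, 0, 0, 0, 8, 0, 0, 0, 12, 0, 0, 0, 16, 0, 0, 0, 20, 0, 0, 0, 24, 0, 0, 0, 28, 0, 0, 0, 32, 0, 0]'

```text
clock: 5.65
position: [0.5626, 0.1384, 0.2739]
ee_rot: [-0.0, 0.989, 0.147, -0.001]
contact_force: [0.8, -0.9, 0.6]
width: 0.0
gripper_force: 0.0
```

apply_moves --steps '[-1, 2, -2, 0, -2, 4, -4, 0, -3, 4, -6, 0, -3, 4, -6, 0, -3, 4, -6, 0]'

```text
clock: 6.07
position: [0.5323, 0.1762, 0.2135]
ee_rot: [0.0, 0.989, 0.148, -0.002]
contact_force: [-0.6, 0.0, 0.9]
width: -0.0001
gripper_force: 0.0
```

Run:
```python
from h import *
st=get_state();c=calibration("wrist");im=get_image("wrist");save("w2.png",im);np.save("w2.npy",im)
print(st["clock"],st["position"],c["xyz"])
m=cv2.inRange(im,(0,20,90),(60,110,255))
for k in cv2.findContours(m,cv2.RETR_EXTERNAL,2)[0]:
    if cv2.contourArea(k)>1500:
        x,y,w,h=cv2.boundingRect(k); mm=np.zeros_like(m); cv2.drawContours(mm,[cv2.convexHull(k)],-1,255,-1)
        mm=cv2.erode(mm,np.ones((9,9))); mm[im.min(2)<120]=0
        n,l,s,ce=cv2.connectedComponentsWithStats(mm); 
        if n<2: print(x,y,w,h,"none");continue
        j=1+np.argmax(s[1:,4]); print((x,y,w,h),ce[j],s[j],onz(c,*ce[j],.126), s[j][2]/c["fx"]*(c["xyz"][2]-.126))
# top check of jar
t=get_image("top");save("top2.png",t);t0=np.load("top.npy")
np.save("top2.npy",t)
```

```text
6.0667 [0.53229108 0.17620593 0.21350632] [0.61456902 0.20061991 0.35567156]
(381, 93, 152, 151) [465.53342158 176.73593647] [ 444  155   44   44 1511] [0.60367548 0.10501924 0.126     ] 0.026852919378683147
(199, 0, 163, 163) [276.72817564  76.97386304] [ 253   51   48   52 1913] [0.62404415 0.22943512 0.126     ] 0.029294093867654344
```

View pics/w2.png

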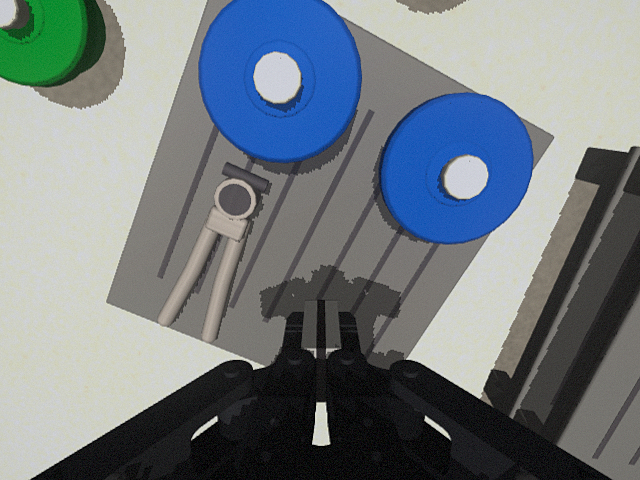

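Press tub plug at (277,77), other plug at (466,177). The wrist positions match the top view to within 3 mm. Press tub plug is at about (0.623, 0.229).

apply_moves --steps '[3, 1.8, -1, 0, 6, 3.6, -2, 0, 8.9, 5.3, -3, 0, 8.9, 5.3, -5, 0, 8.9, 5.3, -7, 0, 8.9, 5.3, -8, 0, 8.9, 5.3, -8.2, 0, 8.9, 5.3, -8.2, 0]'

```text
clock: 6.83
position: [0.6232, 0.2283, 0.1331]
ee_rot: [0.0, 0.989, 0.147, 0.0]
contact_force: [-0.4, 0.7, 0.8]
width: -0.0002
gripper_force: 0.0
```

apply_moves --steps '[0, 0, -0.2, 0, 0, 0, -0.4, 0, 0, 0, -0.6, 0, 0, 0, -0.8, 0, 0, 0, -0.95, 0, 0, 0, -1.1, 0, 0, 0, -1.1, 0]'

```text
clock: 7.42
position: [0.6228, 0.229, 0.1223]
ee_rot: [0.0, 0.989, 0.147, 0.0]
contact_force: [-0.3, -1.0, 4.4]
width: -0.0
gripper_force: 1.7
```

Run:
```python
from h import *
a=np.load("top.npy");b=np.load("top2.npy")
# registration shift of jar / can / onion patches
for n,u,v in(("jar",472,235),("can",438,288),("onion",397,212)):
    g=lambda i:cv2.cvtColor(i[v-24:v+24,u-24:u+24],cv2.COLOR_RGB2GRAY).astype(np.float32)
    print(n,cv2.phaseCorrelate(g(a),g(b)))
```

```text
jar ((-0.028465732097906482, 0.0032439796186558567), 0.9734128850201765)
can ((0.13401101302768836, -0.022422217385834387), 0.9998846906754706)
onion ((0.21703834255347587, -0.08802178613031586), 1.016733052002059)
```

The jar has not moved. I'll carry on pressing.

apply_moves --steps '[0, 0, -0.15, 0, 0, 0, -0.3, 0, 0, 0, -0.45, 0, 0, 0, -0.55, 0, 0, 0, -0.65, 0, 0, 0, -0.65, 0, 0, 0, -0.65, 0]'

```text
clock: 8.0
position: [0.6229, 0.229, 0.1155]
ee_rot: [0.0, 0.989, 0.147, 0.0]
contact_force: [0.4, -0.8, 6.4]
width: -0.0002
gripper_force: 2.5
```

apply_moves --steps '[0, 0, -0.05, 0, 0, 0, -0.1, 0, 0, 0, -0.1, 0, 0, 0, -0.1, 0]'

```text
clock: 8.33
position: [0.6229, 0.229, 0.1149]
ee_rot: [0.0, 0.989, 0.147, 0.0]
contact_force: [-0.9, -1.9, 5.9]
width: 0.0001
gripper_force: 3.3
```

apply_moves --steps '[0, 0, -0.05, 0, 0, 0, -0.1, 0, 0, 0, -0.1, 0, 0, 0, -0.1, 0]'

```text
clock: 8.67
position: [0.6229, 0.229, 0.1143]
ee_rot: [0.0, 0.989, 0.147, 0.001]
contact_force: [-1.2, -0.9, 9.0]
width: -0.0002
gripper_force: 4.1
```

apply_moves --steps '[0, 0, -0.05, 0, 0, 0, -0.05, 0, 0, 0, -0.05, 0]'

```text
clock: 8.92
position: [0.6229, 0.229, 0.114]
ee_rot: [0.0, 0.989, 0.147, 0.001]
contact_force: [-1.1, -0.8, 9.0]
width: 0.0003
gripper_force: 4.5
```

The press tub plug is in: 9 N, tip at 0.114. Next is the other tub at (0.602, 0.104).

apply_moves --steps '[0, 0, 0.7, 0, 0, 0, 1.5, 0, 0, 0, 3.5, 0, 0, 0, 5, 0, -0.6, -3.5, 5, 0, -1.2, -7, 5, 0, -1.7, -10.5, 5, 0, -2.1, -12.5, 5, 0]'

```text
clock: 9.58
position: [0.6005, 0.1009, 0.1624]
ee_rot: [0.001, 0.989, 0.147, -0.001]
contact_force: [-0.8, -0.2, 0.5]
width: -0.0001
gripper_force: 0.0
```

apply_moves --steps '[0, 0, -1, 0, 0, 0, -2, 0, 0, 0, -3, 0, 0, 0, -3, 0, 0, 0, -3.3, 0, 0, 0, -3.6, 0, 0, 0, -3.9, 0, 0, 0, -4.1, 0]'

```text
clock: 10.25
position: [0.6019, 0.1049, 0.1221]
ee_rot: [-0.0, 0.989, 0.148, 0.0]
contact_force: [-0.7, 1.7, 3.7]
width: 0.0002
gripper_force: 1.9
```

apply_moves --steps '[0, 0, -0.15, 0, 0, 0, -0.3, 0, 0, 0, -0.45, 0, 0, 0, -0.55, 0, 0, 0, -0.65, 0, 0, 0, -0.65, 0, 0, 0, -0.65, 0]'

```text
clock: 10.83
position: [0.602, 0.1046, 0.1157]
ee_rot: [-0.0, 0.989, 0.147, 0.001]
contact_force: [-1.5, 3.4, 4.6]
width: 0.0001
gripper_force: 2.5
```

apply_moves --steps '[0, 0, -0.05, 0, 0, 0, -0.1, 0, 0, 0, -0.15, 0, 0, 0, -0.2, 0, 0, 0, -0.2, 0, 0, 0, -0.2, 0]'

```text
clock: 11.33
position: [0.602, 0.1046, 0.1144]
ee_rot: [-0.0, 0.989, 0.147, 0.001]
contact_force: [-1.8, 4.2, 8.5]
width: -0.0001
gripper_force: 4.0
```

apply_moves --steps '[0, 0, -0.05, 0, 0, 0, -0.05, 0, 0, 0, -0.05, 0]'

```text
clock: 11.58
position: [0.602, 0.1046, 0.114]
ee_rot: [-0.0, 0.989, 0.147, 0.001]
contact_force: [-1.4, 4.3, 9.8]
width: 0.0001
gripper_force: 4.4
```

All three are in. I'll lift, withdraw and check.

apply_moves --steps '[0, 0.05, 0.3, 0, 0, 0.05, 0.8, 0, 0, 0, 2, 0, 0, 0, 4, 0, 0, 0, 7, 0, -3, 0, 10, 0, -7, 0, 10, 0, -11, 0, 10, 0]'

```text
clock: 12.25
position: [0.4921, 0.1029, 0.214]
ee_rot: [0.001, 0.989, 0.147, 0.002]
contact_force: [-1.7, 0.3, -0.8]
width: 0.0004
gripper_force: 0.0
```

apply_moves --steps '[-3, 0, 0, 0, -6, 0, 0, 0, -9, 0, 0, 0, -9, 0, 0, 0, -9, 0, 0, 0, -9, 0, 0, 0]'

```text
clock: 12.75
position: [0.4024, 0.1034, 0.213]
ee_rot: [0.001, 0.989, 0.147, 0.001]
contact_force: [0.3, 0.7, 0.7]
width: -0.0001
gripper_force: 0.0
```

Run:
```python
from h import *
a=np.load("top.npy");b=get_image("top");sc=get_image("scene");s0=np.load("scene.npy")
for n,u,v in(("jar",472,235),("can",438,288),("onion",397,212),("pt",240,204),("ot",297,214),("press",230,268)):
    g=lambda i:cv2.cvtColor(i[v-26:v+26,u-26:u+26],cv2.COLOR_RGB2GRAY).astype(np.float32)
    print(n,np.round(cv2.phaseCorrelate(g(a),g(b))[0],2))
f=lambda i:np.vstack([cv2.resize(i[105:205,110:310],(400,200),interpolation=2),cv2.resize(i[225:345,275:475],(400,240),interpolation=2)])
save("chk.png",np.hstack([f(s0),f(sc)])); st=get_state(); print(st["clock"],st["position"],st["contact_force"])
```

```text
jar [-0.15 -0.08]
can [-0.02  0.06]
onion [0.   0.02]
pt [0.25 0.1 ]
ot [0.1  0.05]
press [ 0.07 -0.  ]
12.85 [0.40294292 0.10359709 0.21282937] [ 0.0265071   0.27220473 -0.11123546]
```

View pics/chk.png

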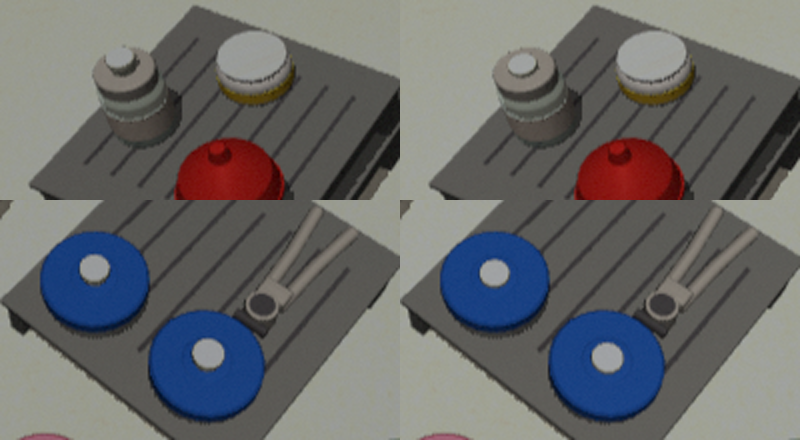

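Before and after side by side, all three plugs sit lower: jar (522,66), other tub (494,272), press tub (607,357). Nothing has moved by more than about 0.25 px, and the arm is clear.

```bash
python3 -c "
from rig import *
print(sign_off())"
```

```text
the job is handed in; nothing more can be done
None
```

I pressed in all three vent plugs in the order asked (jar, the tub with the garlic press, the other tub) with about 10 N at most; the camera check showed nothing else moved, and I handed the job in at about 13 s.

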